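Sort asphalt cores into sample tins

TASK

First take the grey concrete core out of the tin it was left in and stand it upright with its whole foot on the white paper disc. Only then stand each of the three black asphalt cores that have a paint mark upright in the tin of the same colour as its mark, mark upwards. Set the cores down gently without dropping them, and leave the unmarked black core and the little white bottle where they are.

Things in the scene. Friction and masses are not known exactly. Their poses are not given: they have to be found in the camera images.
- core_red: Loose black asphalt core, an upright cylinder 50 mm in diameter and 50 mm tall, about 240 g, with a round red paint mark (30 mm) on its top face. Stands on the table. Origin: centre of its underside, z up its axis.
- core_yellow: Loose black asphalt core, an upright cylinder 50 mm in diameter and 60 mm tall, about 280 g, with a round yellow paint mark (30 mm) on its top face. Stands on the table. Origin: centre of its underside, z up its axis.
- core_blue: Loose black asphalt core, an upright cylinder 50 mm in diameter and 70 mm tall, about 330 g, with a round blue paint mark (30 mm) on its top face. Stands on the table. Origin: centre of its underside, z up its axis.
- tin_red: Fixed shallow round red sample tin on a dark steel carrier tray: 82 mm outside, 76 mm inside, wall 3 mm thick, rim 11 mm above its underside, inner floor 3 mm above its underside. Origin: centre of its underside, which lies 6 mm above the table. Three such tins stand in a row, 105 mm apart; one holds the concrete core at the start.
- tin_yellow: Fixed shallow round yellow sample tin on a dark steel carrier tray: 82 mm outside, 76 mm inside, wall 3 mm thick, rim 11 mm above its underside, inner floor 3 mm above its underside. Origin: centre of its underside, which lies 6 mm above the table. Three such tins stand in a row, 105 mm apart; one holds the concrete core at the start.
- tin_blue: Fixed shallow round blue sample tin on a dark steel carrier tray: 82 mm outside, 76 mm inside, wall 3 mm thick, rim 11 mm above its underside, inner floor 3 mm above its underside. Origin: centre of its underside, which lies 6 mm above the table. Three such tins stand in a row, 105 mm apart; one holds the concrete core at the start.
- concrete_core: Loose pale grey concrete core without a mark, an upright cylinder 50 mm in diameter and 55 mm tall, about 260 g, standing at the start in the middle of one of the three tins. Origin: centre of its underside, z up.
- paper_disc: White round paper on the table, fixed, 80 mm in diameter and 1 mm thick. Origin: centre of its underside, at table height.
- core_plain: Loose black asphalt core without any paint mark, 50 mm in diameter and 60 mm tall, standing on the table. It stays where it is. Origin: centre of its underside.
- marker_bottle: Loose small white bottle with a red label, 30 mm in diameter and 70 mm tall, standing on the table. It stays where it is. Origin: centre of its underside.
Not all that is in view belongs to the job. What is shaped like the core_red but orange or purple is not meant.

How it is judged:
By the outcome, as a careful person would: the job done as asked, in the order asked, and still so for the second after the job is handed in, with the robot touching nothing.
It also fails if it takes over 104 s, if anything falls off the work surface, if the arm or the gripper's body presses on something with over 40 N, if the wrist force passes 120 N, or if a joint passes its speed limit or range.

ROBOT

A 7-joint arm with a two-finger parallel gripper is mounted at the origin on the work surface. World frame = base frame: x ahead of the robot, y to its left, z up, the work surface at z = 0. Lengths are in m, angles in rad, forces in N, time in s.
With the tool pointing down it reaches from about 0.425 to 0.875 m from the base axis. Payload 8.4 kg.
Tool frame: the origin (TCP) lies where the fingers leave the gripper's body, on its centre line; the fingertips stand r.nose_length ahead of it and the grasp point (between the pads) lies 51 mm ahead of it (r.nose_length is the distance from the TCP to the fingertips, in m); z points along the fingers, x is the direction in which the jaws open and shut, and the axes are right-handed (so a half turn about z gives the same grasp; the last joint's range is limited). The gripper opens to 87 mm and grips with 3 to 60 N. Pads are 19 mm wide; open, the fingers measure 117 mm over their backs; the gripper's body (75 mm by 190 mm) begins 51 mm behind the grasp point.
Start: joints at [1.008, 0.333, 0.04, 1.465, -0.013, 1.343, -0.059], TCP at [0.291, -0.581, 0.292] pointing down, gripper open.
Joint ranges: [-2.58, 2.58], [-0.38, 2.09], [-1.3, 1.39], [0.25, 2.4], [-1.5, 4.64], [0.08, 2.09], [-2.65, 2.65]. Speed limits (rad/s): [2.22, 2.22, 2.79, 2.79, 3.14, 3.14, 3.14].

INTERFACE

Orientations are given as a unit quaternion [x, y, z, w].
In Python, from station import r gives the robot as it stands.
- The arm moves only by the shell command python3 -m crank 'ROWS' [FORCE]. ROWS is a JSON object of lists of equal length, an entry for each row: "gripper": the finger opening in cm, from 0 to 8.7; "dp": the shift along the tool's x, y, z in cm, a list of three; "dr": the turn, a rotation vector about the tool's x, y, z in rad, a list of three. A call has exactly 8 rows; each row shifts and turns the commanded pose from where the row before left it, along the tool's axes as they then stand; what a row does not reach is not made up. A row lasts 1/12 s, in which the tool goes at most 41.7 mm and 7.16 degrees, less where a joint would pass 70% of its speed; a pose out of reach is approached as far as the arm can. A call with a gripper value outside its range is refused whole. The fingers move at their own pace and stop on an object; FORCE is the grip in N (left out, the last holds). Time passes only in rows, so rows that do not move let the fingers close, or fill a call up. It gives the time, the measured TCP pose, the force and the opening at its end, in the units of the state.
- r.get_state(): the state, without advancing time (a new reading comes with each control period).
- r.snapshot(name): name is "side" or "top"; returns (picture, depth): 480x640x3 uint8, red, green, blue; 480x640 float32, m along the optical axis (not along the pixel's ray), 0 where there is no reading.
- r.calibration(name): a dict with "fx", "fy", "cx", "cy" (pixels), "distortion" ([k1, k2, p1, p2, k3] as OpenCV has them; the pictures are not rectified), "rvec" (rotation vector, rad) and "tvec" (3), from world to camera coordinates, as OpenCV has them. Camera axes: x right, y down, z forward; pixel columns grow to the right and rows downward; lengths in m; the calibration is good to about 2 mm. A picture is of the moment at which its call begins. calibration takes no time and is no camera call.
- r.close_job(): hands the job in, once; it reports no verdict.
The state is a dict: "time": time; "qpos": joint angles; "joint_velocities": joint speeds; "tau": joint torques, N m; "tcp_pos": TCP position; "tcp_rot": TCP orientation; "ft_force": force on the tool from outside, world axes, zero at the start; "torque": the same for the moment, N m; "grip_width": opening from 0.0 (shut) to 1.0 (fully open).
Only numpy, scipy, OpenCV 4.12 (cv2) and the standard library are available. Lean on these libraries where they do the work, as an engineer would, in place of code of your own. Each camera call takes 0.05 s, during which the arm holds its last target.

## Working session

There is one attempt and no reset: what is moved stays moved. The work goes in short steps, Python scripts to look and compute and a shell command to move; the robot and the scene stay as the last step left them, time stands still between calls to the robot, and variables do not carry over. Pictures are saved under pics/ and viewed, and the job is handed in when it is done.

```bash
ls; mkdir -p pics; python3 - <<'E'
from station import r
import cv2
for n in ("side","top"):
    p,d=r.snapshot(n); cv2.imwrite(f"pics/{n}0.png",p[:,:,::-1])
    import numpy as np; np.save(f"pics/{n}0.npy",d)
    print(n,r.calibration(n))
print(r.get_state(), r.nose_length)
E
```

```text
pics
side {'fx': 473.5337674858883, 'fy': 473.5337674858883, 'cx': 312.4631649191308, 'cy': 234.66858211622423, 'distortion': array([-0.06109057,  0.        ,  0.        ,  0.        ,  0.        ]), 'rvec': array([ 0.5189271 , -2.66460611,  1.27970217]), 'tvec': array([0.46980573, 0.17054539, 0.94667341])}
top {'fx': 494.04805280847506, 'fy': 494.04805280847506, 'cx': 317.91277609989, 'cy': 231.57408734474845, 'distortion': array([-0.05307411,  0.        ,  0.        ,  0.        ,  0.        ]), 'rvec': array([ 2.21063285, -1.98931762,  0.21486902]), 'tvec': array([-0.03976293,  0.5227659 ,  0.79796125])}
{'time': 0.1, 'qpos': array([ 1.00781507,  0.33383209,  0.0398799 ,  1.46617897, -0.01340151,
        1.34330007, -0.05850337]), 'joint_velocities': array([ 0.00066354, -0.00177107,  0.0014202 , -0.00287969,  0.00142829,
       -0.00062955,  0.00046039]), 'tau': array([ 3.17417544e-03, -6.57814121e+01,  1.33973591e+00, -4.04708469e+01,
       -5.96767967e-02,  4.09727159e-02,  1.09449654e-04]), 'tcp_pos': array([ 0.290602  , -0.58106043,  0.2914554 ]), 'tcp_rot': array([ 8.50679012e-01, -5.25684974e-01, -6.41983848e-04, -3.39524212e-04]), 'ft_force': array([ 0.57795316,  0.53078171, -0.0726758 ]), 'torque': array([ 0.0504818 , -0.02131544, -0.02285661]), 'grip_width': 0.9993187688292239} 0.0697
```

View pics/side0.png

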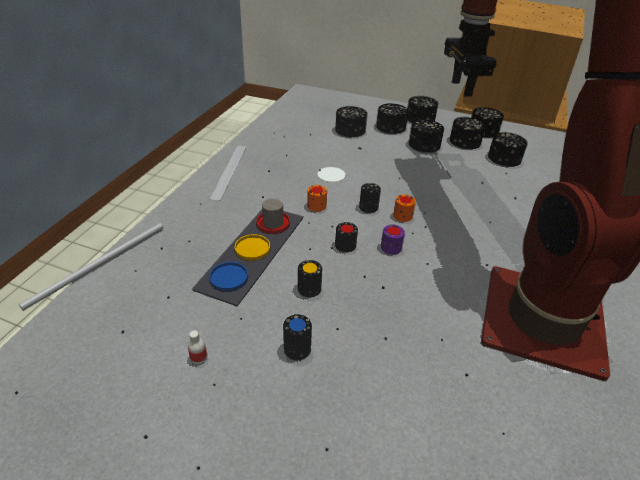

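View pics/top0.png

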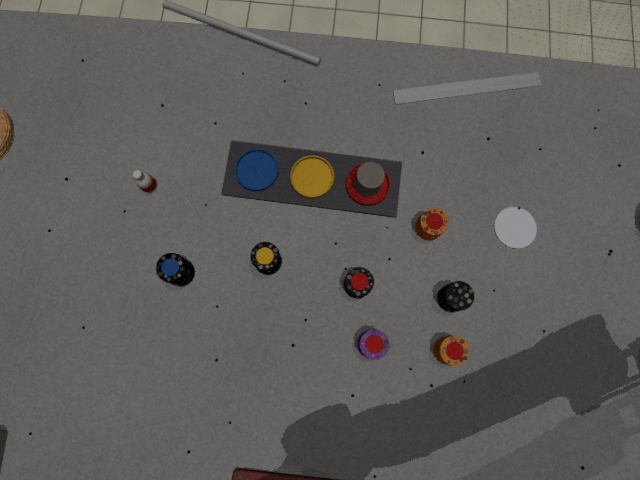

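The top view shows the concrete core at (370,178) in the red tin, with the yellow tin at (312,176), the blue tin at (257,170) and the paper disc at (516,227).

Candidates for core_red:
- Black core with red mark at (359,282). This is my choice.
- Orange cores with red marks at (433,222) and (453,350), not meant.
- Purple core with red mark at (374,344), not meant.

core_yellow is at (265,256) and core_blue at (171,268). The unmarked core at (458,296) and the bottle at (145,181) stay put.

```bash
cat > h.py <<'E'
import numpy as np, cv2
from station import r
from scipy.spatial.transform import Rotation as R
def ray(cal,uv):
    K=np.array([[cal['fx'],0,cal['cx']],[0,cal['fy'],cal['cy']],[0,0,1]])
    n=cv2.undistortPoints(np.array(uv,float).reshape(-1,1,2),K,cal['distortion']).reshape(-1,2)
    Rm=cv2.Rodrigues(cal['rvec'])[0]; o=-Rm.T@cal['tvec']
    return o,np.c_[n,np.ones(len(n))]@Rm
def onplane(cal,uv,z):
    o,d=ray(cal,uv); return o+d*((z-o[2])/d[:,2])[:,None]
def circ(cal,uv,z):
    P=onplane(cal,uv,z)[:,:2].astype(np.float32)
    (x,y),rad=cv2.minEnclosingCircle(P); 
    e=cv2.fitEllipse(P); return np.array(e[0]),np.array(e[1])*500,rad
def blobs(img,kind,amin=80):
    hsv=cv2.cvtColor(img,cv2.COLOR_RGB2HSV); H,S,V=[hsv[:,:,i].astype(int) for i in range(3)]
    m={'red':((H<5)|(H>174))&(S>170)&(V>90),'yellow':(H>17)&(H<32)&(S>150)&(V>100),'blue':(H>100)&(H<118)&(S>130)&(V>60),
       'white':(S<25)&(V>165)}[kind].astype(np.uint8)
    cs,_=cv2.findContours(m,cv2.RETR_EXTERNAL,cv2.CHAIN_APPROX_NONE)
    return [c.reshape(-1,2) for c in cs if cv2.contourArea(c)>amin]
E
python3 - <<'E'
from h import *
for n in("top","side"):
    img=cv2.imread(f"pics/{n}0.png")[:,:,::-1].copy(); cal=r.calibration(n)
    print(n,"cam",ray(cal,[[320,240]])[0])
    for k in('red','yellow','blue','white'):
        for c in blobs(img,k,40 if n=='side' else 80):
            o=[]
            for nm,z in(('disc',.001),('rim',.017),('r50',.05),('y60',.06),('b70',.07)):
                if len(c)<6: continue
                e=circ(cal,c,z); o.append((nm,e[0].round(4).tolist(),e[1].round(0).tolist()))
            print(k,c.mean(0).round(0),len(c),o)
img=cv2.imread("pics/top0.png")
cv2.imwrite("pics/crop0.png",cv2.resize(img[120:370,140:540],None,fx=2,fy=2,interpolation=cv2.INTER_CUBIC))
E
```

```text
top cam [ 0.34256107 -0.00383178  0.89120405]
red [454. 350.] 46 [('disc', [0.348, -0.2454], [14.0, 15.0]), ('rim', [0.3479, -0.241], [14.0, 14.0]), ('r50', [0.3477, -0.2321], [13.0, 14.0]), ('y60', [0.3476, -0.2294], [13.0, 14.0]), ('b70', [0.3476, -0.2267], [13.0, 14.0])]
red [374. 344.] 47 [('disc', [0.3454, -0.1031], [14.0, 15.0]), ('rim', [0.3454, -0.1013], [14.0, 14.0]), ('r50', [0.3453, -0.0976], [14.0, 14.0]), ('y60', [0.3452, -0.0965], [13.0, 14.0]), ('b70', [0.3452, -0.0954], [13.0, 13.0])]
red [359. 281.] 47 [('disc', [0.453, -0.0668], [15.0, 15.0]), ('rim', [0.451, -0.0657], [14.0, 14.0]), ('r50', [0.4469, -0.0633], [14.0, 14.0]), ('y60', [0.4456, -0.0626], [14.0, 14.0]), ('b70', [0.4444, -0.0619], [13.0, 14.0])]
red [434. 221.] 43 [('disc', [0.5791, -0.1962], [14.0, 15.0]), ('rim', [0.5748, -0.1927], [14.0, 15.0]), ('r50', [0.566, -0.1856], [13.0, 14.0]), ('y60', [0.5634, -0.1834], [13.0, 14.0]), ('b70', [0.5607, -0.1813], [13.0, 14.0])]
red [367. 191.] 137 [('disc', [0.6373, -0.0658], [34.0, 37.0]), ('rim', [0.632, -0.0647], [34.0, 36.0]), ('r50', [0.621, -0.0624], [32.
[... 3553 characters left out ...]
0])]
white [ 90. 264.] 286 [('disc', [0.9535, 0.2337], [5.0, 210.0]), ('rim', [0.9371, 0.2455], [5.0, 206.0]), ('r50', [0.9034, 0.27], [5.0, 196.0]), ('y60', [0.8932, 0.2774], [5.0, 193.0]), ('b70', [0.883, 0.2847], [4.0, 190.0])]
white [331. 174.] 64 [('disc', [0.5839, -0.3482], [38.0, 39.0]), ('rim', [0.5758, -0.3234], [38.0, 38.0]), ('r50', [0.5591, -0.2721], [36.0, 36.0]), ('y60', [0.5541, -0.2566], [35.0, 36.0]), ('b70', [0.549, -0.2411], [35.0, 35.0])]
white [228. 173.] 118 [('disc', [0.8595, -0.2421], [13.0, 199.0]), ('rim', [0.8453, -0.2196], [13.0, 195.0]), ('r50', [0.8159, -0.1733], [13.0, 186.0]), ('y60', [0.807, -0.1592], [12.0, 183.0]), ('b70', [0.7981, -0.1452], [12.0, 180.0])]
```

View pics/crop0.png

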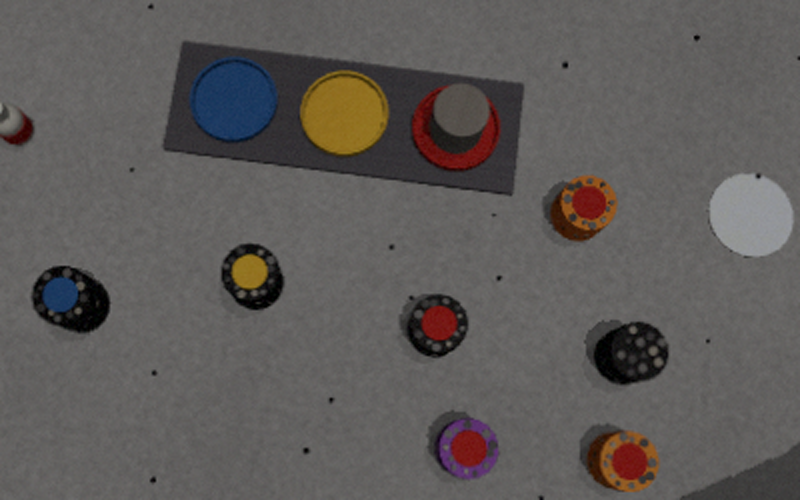

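The crop confirms the choice: core_red is the black one with the red mark at crop (439,323), and the red-marked cores around it are orange or purple. Next I need the concrete core and the disc.

```bash
cat >> h.py <<'E'
def best(m,near):
    cs,_=cv2.findContours(m.astype(np.uint8),cv2.RETR_EXTERNAL,cv2.CHAIN_APPROX_NONE)
    cs=[c.reshape(-1,2) for c in cs if len(c)>15]
    return min(cs,key=lambda c:np.hypot(*(c.mean(0)-near)))
def off(tx,ty,tz,ang=-90):
    """shift (cm) and turn (rad) in tool axes from the present pose to TCP target, tool down, x axis at ang deg"""
    s=r.get_state(); Rm=R.from_quat(s['tcp_rot'])
    a=np.radians(ang); x=np.array([np.cos(a),np.sin(a),0]); z=np.array([0,0,-1.]); T=np.c_[x,np.cross(z,x),z]
    d=Rm.inv().apply(np.array([tx,ty,tz])-s['tcp_pos'])*100
    print('t',round(s['time'],2),'tcp',s['tcp_pos'].round(4),'dp',d.round(2),'world dxyz cm',((np.array([tx,ty,tz])-s['tcp_pos'])*100).round(2),'dr',(Rm.inv()*R.from_matrix(T)).as_rotvec().round(4),'F',s['ft_force'].round(1),'w',round(s['grip_width']*8.7,2))
E
python3 - <<'E'
from h import *
img=cv2.imread("pics/top0.png")[:,:,::-1]; cal=r.calibration('top')
hsv=cv2.cvtColor(np.ascontiguousarray(img),cv2.COLOR_RGB2HSV)
print(hsv[227,516],hsv[175,370],hsv[188,372],hsv[220,480])
c=best((hsv[:,:,1]<30)&(hsv[:,:,2]>135),(516,227)); print('disc',len(c),circ(cal,c,.001))
sub=np.zeros(hsv.shape[:2],bool); sub[155:200,350:392]=1
m=sub&(hsv[:,:,1]<60)&(hsv[:,:,2]>90); c=best(m,(370,176)); print('conc',len(c),c.min(0),c.max(0),circ(cal,c,.064))
img=cv2.imread("pics/side0.png"); 
cv2.imwrite("pics/crop1.png",np.hstack([cv2.resize(img[190:240,240:310],None,fx=5,fy=5,interpolation=cv2.INTER_CUBIC),cv2.resize(cv2.imread("pics/top0.png")[150:210,335:405],(350,250))]))
off(.635,-.0655,.18)
E
```

```text
[ 98   7 152] [10 36 85] [17 41 44] [ 20   8 102]
disc 117 (array([ 0.58349574, -0.34803253]), array([37.98957542, 38.74287754]), 0.03980518877506256)
conc 74 [356 155] [391 159] (array([ 0.67039174, -0.09045427]), array([ 3.27959005, 43.19122806]), 0.03136679157614708)
t 0.1 tcp [ 0.2906 -0.5811  0.2915] dp [-30.69 -53.86  11.18] world dxyz cm [ 34.44  51.56 -11.15] dr [4.000e-04 1.400e-03 4.638e-01] F [ 0.6  0.5 -0.1] w 8.69
```

View pics/crop1.png

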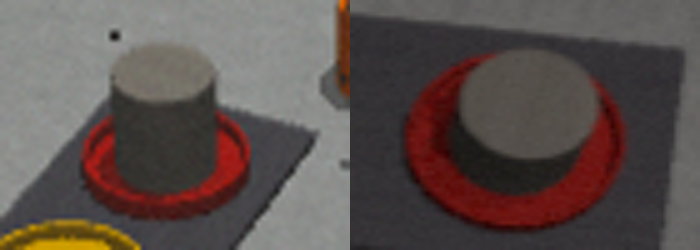

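The crops show the concrete core's top centred near side pixel (272,205) and top pixel (370.6,175).

```bash
python3 - <<'E'
from h import *
for n,uv in(("top",(370.6,175)),("side",(272.4,205))):
    print(n,onplane(r.calibration(n),[uv],.064))
img=cv2.imread("pics/top0.png")[:,:,::-1]; cal=r.calibration('top')
hsv=cv2.cvtColor(np.ascontiguousarray(img),cv2.COLOR_RGB2HSV)
sub=np.zeros(hsv.shape[:2],bool); sub[155:200,350:392]=1
m=sub&(hsv[:,:,1]<60)&(hsv[:,:,2]>70); m=cv2.morphologyEx(m.astype(np.uint8),cv2.MORPH_OPEN,np.ones((5,5)));c=best(m,(370,176)); print('conc',len(c),c.min(0),c.max(0),circ(cal,c,.064))
E
python3 -m crank '{"gripper":[8.7,8.7,8.7,8.7,8.7,8.7,8.7,8.7],"dp":[[-1.5,-2.7,0],[-1.5,-2.7,0],[-1.5,-2.7,0],[-1.5,-2.7,0],[-2,-3.5,0],[-2,-3.5,0],[-2,-3.5,0],[-2,-3.5,0]],"dr":[[0,0,0],[0,0,0],[0,0,0],[0,0,0],[0,0,0],[0,0,0],[0,0,0],[0,0,0]]}' 25
```

```text
top [[ 0.63353344 -0.06628944  0.064     ]]
side [[ 0.63266437 -0.06158277  0.064     ]]
conc 74 [358 162] [383 187] (array([ 0.63461363, -0.06603123]), array([22.63216674, 23.59625325]), 0.024299032986164093)
time: 0.77
tcp_pos: [0.4505, -0.3433, 0.292]
tcp_rot: [0.851, -0.526, -0.0, 0.0]
ft_force: [1.3, 0.6, -0.2]
grip_width: 1.001
```

```bash

python3 -m crank '{"gripper":[8.7,8.7,8.7,8.7,8.7,8.7,8.7,8.7],"dp":[[-2,-3,0],[-2,-3,0],[-2,-3,0],[-2,-3,0],[-2,-3,0],[0,0,0],[0,0,0],[0,0,0]],"dr":[[0,0,0],[0,0,0],[0,0,0],[0,0,0.116],[0,0,0.116],[0,0,0.116],[0,0,0.116],[0,0,0]]}'
python3 - <<'E'
from h import *
off(.6345,-.0655,.18)
E
```

```text
time: 1.43
tcp_pos: [0.543, -0.1901, 0.2918]
tcp_rot: [-0.706, 0.709, 0.0, -0.0]
ft_force: [-0.4, -0.3, 0.4]
grip_width: 0.999
t 1.43 tcp [ 0.543  -0.1901  0.2918] dp [-12.5   -9.1   11.17] world dxyz cm [  9.15  12.46 -11.18] dr [ 0.0009  0.0003 -0.0043] F [-0.4 -0.3  0.4] w 8.69
```

```bash

python3 -m crank '{"gripper":[8.7,8.7,8.7,8.7,8.7,8.7,8.7,8.7],"dp":[[-2.5,-1.8,0],[-2.5,-1.8,0],[-2.5,-1.8,1],[-2.5,-1.8,2],[-2.5,-1.9,2.6],[0,0,2.8],[0,0,2.8],[0,0,0]],"dr":[[0,0,-0.0043],[0,0,0],[0,0,0],[0,0,0],[0,0,0],[0,0,0],[0,0,0],[0,0,0]]}'
python3 - <<'E'
from h import *
off(.6345,-.0655,.097)
for n in("side","top"):
    p,d=r.snapshot(n); cv2.imwrite(f"pics/{n}1.png",p[:,:,::-1])
a=cv2.imread("pics/side1.png")[100:300,170:410];b=cv2.imread("pics/top1.png")[90:290,250:490]
cv2.imwrite("pics/c1.png",cv2.resize(np.hstack([a,b]),(792,330)))
E
```

```text
time: 2.1
tcp_pos: [0.6304, -0.0655, 0.1738]
tcp_rot: [0.71, -0.704, -0.004, 0.003]
ft_force: [-0.8, -0.6, -0.9]
grip_width: 0.998
t 2.1 tcp [ 0.6304 -0.0655  0.1738] dp [ 0.01 -0.48  7.68] world dxyz cm [ 0.41  0.   -7.68] dr [0.0096 0.0009 0.0083] F [-0.8 -0.6 -0.9] w 8.68
```

View pics/c1.png

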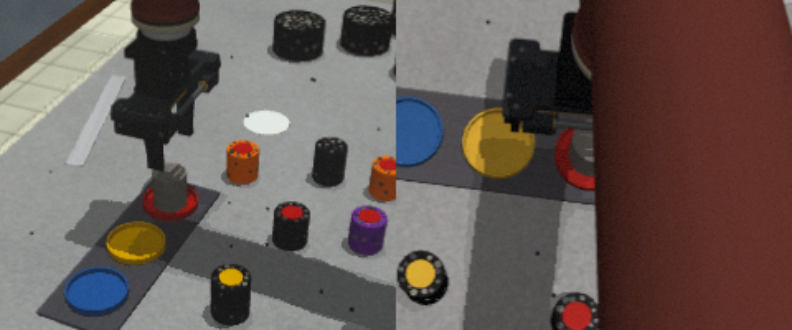

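In the side crop the open fingers straddle the concrete core at crop (172,190). I'll check that the arm has settled, then descend.

```bash

python3 - <<'E'
from h import *
off(.6345,-.0655,.097)
E
```

```text
t 2.2 tcp [ 0.6328 -0.0664  0.1799] dp [-0.09 -0.18  8.29] world dxyz cm [ 0.17  0.09 -8.29] dr [0.0022 0.0001 0.0054] F [-0.   0.4  0.1] w 8.69
```

```bash

python3 -m crank '{"gripper":[8.7,8.7,8.7,8.7,8.7,8.7,8.7,8.7],"dp":[[0,0,0],[0,0,2],[0,0,2],[0,0,2],[0,0,1.3],[0,0,1],[0,0,0],[0,0,0]],"dr":[[0,0,0.005],[0,0,0],[0,0,0],[0,0,0],[0,0,0],[0,0,0],[0,0,0],[0,0,0]]}'
python3 - <<'E'
from h import *
off(.6345,-.0655,.097)
E
```

```text
time: 2.87
tcp_pos: [0.6339, -0.0658, 0.0981]
tcp_rot: [-0.707, 0.707, -0.0, 0.0]
ft_force: [-0.4, -0.3, 0.2]
grip_width: 1.007
t 2.87 tcp [ 0.6339 -0.0658  0.0981] dp [-0.03 -0.06  0.11] world dxyz cm [ 0.06  0.03 -0.11] dr [-0.0008 -0.     -0.001 ] F [-0.4 -0.3  0.2] w 8.76
```

```bash

python3 -m crank '{"gripper":[6,5.5,5,4.5,4.5,4.5,4.5,4.5],"dp":[[0,0,0],[0,0,0],[0,0,0],[0,0,0],[0,0,0],[0,0,0],[0,0,0],[0,0,0]],"dr":[[0,0,0],[0,0,0],[0,0,0],[0,0,0],[0,0,0],[0,0,0],[0,0,0],[0,0,0]]}' 25
python3 - <<'E'
from h import *
off(.6345,-.0655,.097)
E
```

```text
time: 3.53
tcp_pos: [0.6335, -0.0659, 0.0974]
tcp_rot: [-0.707, 0.707, -0.0, -0.0]
ft_force: [-0.7, -1.6, 1.2]
grip_width: 0.568
t 3.53 tcp [ 0.6335 -0.0659  0.0974] dp [-0.04 -0.1   0.04] world dxyz cm [ 0.1   0.04 -0.04] dr [-0.0001 -0.0003 -0.0011] F [-0.7 -1.6  1.2] w 4.94
```

```bash

python3 -m crank '{"gripper":[4,4,4,4,4,4,4,4],"dp":[[0,0,-0.5],[0,0,-1],[0,0,-1.5],[0,0,-2],[0,0,-2],[0,0,-2],[0,0,-1],[0,0,0]],"dr":[[0,0,0],[0,0,0],[0,0,0],[0,0,0],[0,0,0],[0,0,0],[0,0,0],[0,0,0]]}' 30
python3 -m crank '{"gripper":[4,4,4,4,4,4,4,4],"dp":[[1,0,0],[1.5,0.5,0],[2,0.5,0],[2.5,0.5,0],[3,0.5,0],[3,0.5,0],[3,0.5,0],[3,0.5,0]],"dr":[[0,0,0],[0,0,0],[0,0,0],[0,0,0],[0,0,0],[0,0,0],[0,0,0],[0,0,0]]}'
python3 -m crank '{"gripper":[4,4,4,4,4,4,4,4],"dp":[[3,0.5,0],[2.5,0.5,0],[2,0.5,0],[1,0.5,0],[0.7,0,0],[0,0,0],[0,0,0],[0,0,0]],"dr":[[0,0,0],[0,0,0],[0,0,0],[0,0,0],[0,0,0],[0,0,0],[0,0,0],[0,0,0]]}'
python3 - <<'E'
from h import *
for n in("side","top"):
    p,d=r.snapshot(n); cv2.imwrite(f"pics/{n}2.png",p[:,:,::-1])
a=cv2.imread("pics/side2.png")[70:270,200:440];b=cv2.imread("pics/top2.png")[130:330,400:640]
cv2.imwrite("pics/c2.png",cv2.resize(np.hstack([a,b]),(792,330)))
off(.5837,-.348,.089)
E
```

```text
time: 4.2
tcp_pos: [0.6347, -0.0655, 0.2005]
tcp_rot: [-0.707, 0.707, -0.002, 0.002]
ft_force: [0.9, 0.4, -1.8]
grip_width: 0.567
time: 4.87
tcp_pos: [0.5967, -0.2577, 0.1952]
tcp_rot: [-0.707, 0.708, 0.001, -0.001]
ft_force: [-0.2, 0.0, -2.8]
grip_width: 0.571
time: 5.53
tcp_pos: [0.579, -0.3455, 0.197]
tcp_rot: [0.708, -0.707, -0.0, -0.0]
ft_force: [-0.0, 0.1, -2.4]
grip_width: 0.568
t 5.63 tcp [ 0.579  -0.3458  0.1973] dp [ 0.22 -0.47 10.83] world dxyz cm [  0.47  -0.22 -10.83] dr [-0.0003  0.0007  0.0014] F [-0.2 -0.4 -2.6] w 4.97
```

View pics/c2.png

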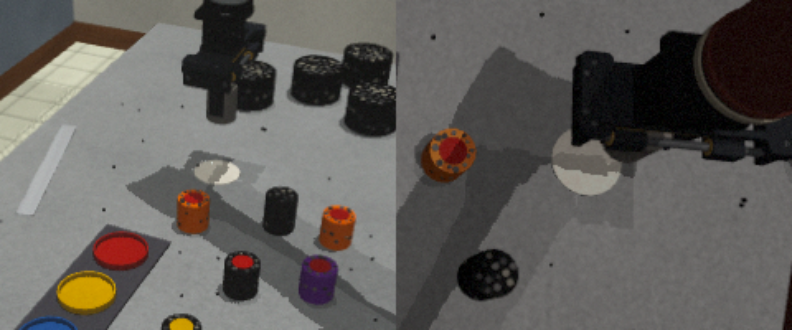

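The concrete core is in the grip, above the paper disc (crop (215,172) in the side view). Now I'll lower it.

```bash

python3 -m crank '{"gripper":[4,4,4,4,4,4,4,4],"dp":[[0.2,-0.4,1],[0,0,2],[0,0,2],[0,0,2],[0,0,2],[0,0,1],[0,0,0.5],[0,0,0]],"dr":[[0,0,0],[0,0,0],[0,0,0],[0,0,0],[0,0,0],[0,0,0],[0,0,0],[0,0,0]]}'
python3 - <<'E'
from h import *
off(.583,-.348,.0894)
E
```

```text
time: 6.3
tcp_pos: [0.582, -0.349, 0.0911]
tcp_rot: [-0.707, 0.707, 0.001, -0.0]
ft_force: [-0.4, 0.6, -2.8]
grip_width: 0.569
t 6.3 tcp [ 0.582  -0.349   0.0911] dp [-0.1  -0.1   0.17] world dxyz cm [ 0.1   0.1  -0.17] dr [ 0.0015  0.001  -0.0005] F [-0.4  0.6 -2.8] w 4.95
```

```bash

python3 -m crank '{"gripper":[4,4,4,4,4,4,4,4],"dp":[[-0.1,-0.1,0],[0,0,0.05],[0,0,0.05],[0,0,0.05],[0,0,0.03],[0,0,0],[0,0,0],[0,0,0]],"dr":[[0,0,0],[0,0,0],[0,0,0],[0,0,0],[0,0,0],[0,0,0],[0,0,0],[0,0,0]]}'
python3 - <<'E'
from h import *
off(.583,-.348,.0894)
E
```

```text
time: 6.97
tcp_pos: [0.5832, -0.3486, 0.0905]
tcp_rot: [-0.707, 0.707, -0.0, 0.0]
ft_force: [0.7, 0.5, -2.5]
grip_width: 0.572
t 6.97 tcp [ 0.5832 -0.3486  0.0905] dp [-0.06  0.02  0.11] world dxyz cm [-0.02  0.06 -0.11] dr [-0.0001  0.     -0.001 ] F [ 0.7  0.5 -2.5] w 4.97
```

```bash

python3 -m crank '{"gripper":[4,4,4,4,4,4,4,4],"dp":[[0,0,0.05],[0,0,0.05],[0,0,0],[0,0,0],[0,0,0],[0,0,0],[0,0,0],[0,0,0]],"dr":[[0,0,0],[0,0,0],[0,0,0],[0,0,0],[0,0,0],[0,0,0],[0,0,0],[0,0,0]]}'
python3 - <<'E'
from h import *
off(.583,-.348,.0894)
E
```

```text
time: 7.63
tcp_pos: [0.5832, -0.3486, 0.0894]
tcp_rot: [-0.707, 0.707, 0.0, 0.0]
ft_force: [-0.3, -0.0, -1.7]
grip_width: 0.564
t 7.63 tcp [ 0.5832 -0.3486  0.0894] dp [-0.06  0.02  0.  ] world dxyz cm [-0.02  0.06 -0.  ] dr [ 0.      0.     -0.0009] F [-0.3 -0.  -1.7] w 4.9
```

```bash

python3 -m crank '{"gripper":[4,4,4,4,4,4,4,4],"dp":[[0,0,0.04],[0,0,0],[0,0,0],[0,0,0],[0,0,0],[0,0,0],[0,0,0],[0,0,0]],"dr":[[0,0,0],[0,0,0],[0,0,0],[0,0,0],[0,0,0],[0,0,0],[0,0,0],[0,0,0]]}'
python3 - <<'E'
from h import *
off(.583,-.348,.0894)
E
```

```text
time: 8.3
tcp_pos: [0.5832, -0.3486, 0.0894]
tcp_rot: [-0.707, 0.707, -0.0, -0.0]
ft_force: [-3.3, 0.7, 5.4]
grip_width: 0.572
t 8.3 tcp [ 0.5832 -0.3486  0.0894] dp [-0.06  0.02 -0.  ] world dxyz cm [-0.02  0.06  0.  ] dr [-0.     -0.0001 -0.0009] F [-3.3  0.7  5.4] w 4.98
```

Contact: the vertical force went from −2.5 to +5.4 N. I'll open slowly and then retreat.

```bash

python3 -m crank '{"gripper":[5.1,5.3,5.6,6,6.5,7,7.5,7.5],"dp":[[0,0,0],[0,0,0],[0,0,0],[0,0,0],[0,0,0],[0,0,0],[0,0,0],[0,0,0]],"dr":[[0,0,0],[0,0,0],[0,0,0],[0,0,0],[0,0,0],[0,0,0],[0,0,0],[0,0,0]]}'
python3 -m crank '{"gripper":[7.5,7.5,7.5,7.5,7.5,8,8.5,8.7],"dp":[[0,0,-0.5],[0,0,-1],[0,0,-1.5],[0,0,-2],[0,0,-2],[-1,0.3,-2],[-2,0.6,-1],[-3,0.9,0]],"dr":[[0,0,0],[0,0,0],[0,0,0],[0,0,0],[0,0,0],[0,0,0],[0,0,0],[0,0,0]]}'
python3 -m crank '{"gripper":[8.7,8.7,8.7,8.7,8.7,8.7,8.7,8.7],"dp":[[-3,1.5,0],[-3,1.5,0],[-3,1.5,0],[-3,1.5,0],[-3,1.5,0],[-3,1.5,0],[-2,1.5,0],[0,0,0]],"dr":[[0,0,0],[0,0,0],[0,0,0],[0,0,0],[0,0,0],[0,0,0],[0,0,0],[0,0,0]]}'
python3 - <<'E'
from h import *
for n in("side","top"):
    p,d=r.snapshot(n); cv2.imwrite(f"pics/{n}3.png",p[:,:,::-1])
a=cv2.imread("pics/side3.png")[100:300,200:440];b=cv2.imread("pics/top3.png")[130:330,330:570]
cv2.imwrite("pics/c3.png",cv2.resize(np.hstack([a,b]),(792,330)))
for n in("top","side"):
    img=cv2.imread(f"pics/{n}3.png")[:,:,::-1].copy(); cal=r.calibration(n)
    for k,z,xy in (('red',.017,1),('yellow',.06,1),('blue',.07,1),('red',.05,1)):
        for c in blobs(img,k,40):
            e=circ(cal,c,z)
            if e[0][0]>.4: print(n,k,z,e[0].round(4),e[1].round(1))
off(.4469,-.0632,.18)
E
```

```text
time: 8.97
tcp_pos: [0.5832, -0.3486, 0.089]
tcp_rot: [-0.707, 0.707, -0.0, 0.0]
ft_force: [-0.1, 0.7, -0.0]
grip_width: 0.835
time: 9.63
tcp_pos: [0.5662, -0.2911, 0.1932]
tcp_rot: [-0.706, 0.709, -0.003, 0.001]
ft_force: [0.2, 0.1, -0.0]
grip_width: 0.967
time: 10.3
tcp_pos: [0.4586, -0.0842, 0.1901]
tcp_rot: [0.709, -0.706, -0.0, -0.0]
ft_force: [0.6, -0.3, -0.0]
grip_width: 1.0
top red 0.017 [ 0.6346 -0.0519] [24.2 40.3]
top yellow 0.06 [0.4723 0.1016] [14.3 14.9]
top yellow 0.06 [0.6228 0.0368] [38.1 38.2]
top blue 0.07 [0.4344 0.257 ] [14.2 14.5]
top blue 0.07 [0.6216 0.1345] [37.3 37.7]
top red 0.05 [ 0.6236 -0.0501] [23.2 38.8]
side red 0.017 [ 0.6331 -0.0602] [35.2 40.5]
side red 0.017 [ 0.5835 -0.232 ] [12.6 14.1]
side yellow 0.06 [0.4728 0.102 ] [14.  14.4]
side yellow 0.06 [0.6119 0.0853] [37.4 38.7]
side blue 0.07 [0.4351 0.257 ] [14.  14.6]
side blue 0.07 [0.607  0.1953] [36.9 40.5]
side red 0.05 [ 0.6137 -0.0213] [33.6 38.5]
side red 0.05 [ 0.5664 -0.1851] [12.  13.4]
t 10.4 tcp [ 0.4606 -0.088   0.1903] dp [-2.48  1.37  1.03] world dxyz cm [-1.37  2.48 -1.03] dr [-0.0019 -0.001   0.0006] F [-0.3 -0.6 -0.5] w 8.65
```

View pics/c3.png

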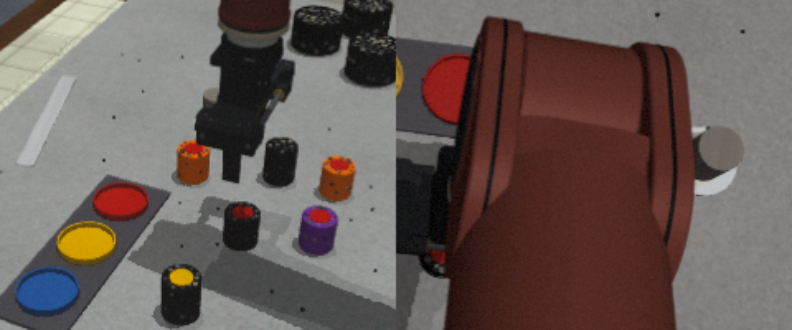

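The concrete core stands on the disc (top crop (720,150)), and I'll check it again once the view is clear. The red core comes next.

```bash

python3 -m crank '{"gripper":[8.7,8.7,8.7,8.7,8.7,8.7,8.7,8.7],"dp":[[-1,0.5,0],[-1,0.5,0],[-0.5,0.4,1],[0,0,1],[0,0,0],[0,0,0],[0,0,0],[0,0,0]],"dr":[[0,0,0],[0,0,0],[0,0,0],[0,0,0],[0,0,0],[0,0,0],[0,0,0],[0,0,0]]}'
python3 - <<'E'
from h import *
p,d=r.snapshot("side"); cv2.imwrite("pics/side4.png",p[:,:,::-1]); cv2.imwrite("pics/c4.png",cv2.resize(p[130:290,260:460,::-1],None,fx=3,fy=3))
off(.4469,-.0632,.088)
E
```

```text
time: 11.07
tcp_pos: [0.4467, -0.0638, 0.1691]
tcp_rot: [-0.707, 0.708, -0.0, 0.0]
ft_force: [-0.5, 0.2, 0.7]
grip_width: 1.0
t 11.12 tcp [ 0.4468 -0.0637  0.1692] dp [-0.05 -0.01  8.12] world dxyz cm [ 0.01  0.05 -8.12] dr [-0.0003  0.0001 -0.0014] F [0.  0.  0.5] w 8.68
```

View pics/c4.png

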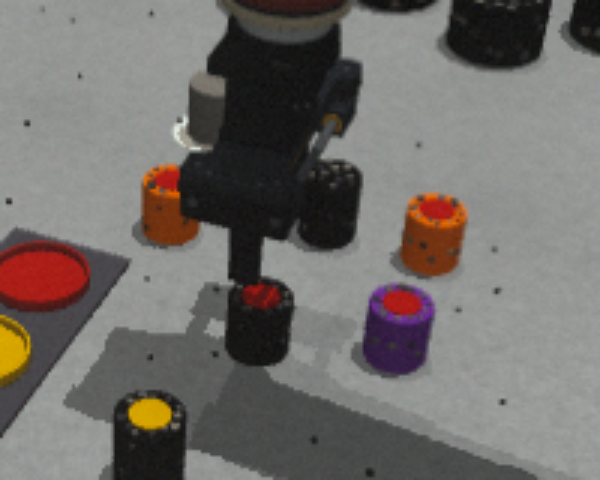

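The gripper is above the black red-marked core (crop (260,320)), and the concrete core stands upright on the disc in the background. I'll descend and grip.

```bash

python3 -m crank '{"gripper":[8.7,8.7,8.7,8.7,8.7,8.7,8.7,8.7],"dp":[[0,0,1],[0,0,2],[0,0,2],[0,0,1.5],[0,0,1],[0,0,0.6],[0,0,0],[0,0,0]],"dr":[[0,0,0],[0,0,0],[0,0,0],[0,0,0],[0,0,0],[0,0,0],[0,0,0],[0,0,0]]}'
python3 -m crank '{"gripper":[6,5.5,5,4.5,4,4,4,4],"dp":[[0,0,0],[0,0,0],[0,0,0],[0,0,0],[0,0,0],[0,0,0],[0,0,0],[0,0,0]],"dr":[[0,0,0],[0,0,0],[0,0,0],[0,0,0],[0,0,0],[0,0,0],[0,0,0],[0,0,0]]}' 30
python3 - <<'E'
from h import *
off(.635,-.0655,.20)
E
```

```text
time: 11.78
tcp_pos: [0.4467, -0.0634, 0.0882]
tcp_rot: [-0.707, 0.707, 0.0, 0.0]
ft_force: [0.2, -1.3, -0.2]
grip_width: 1.004
time: 12.45
tcp_pos: [0.4465, -0.0635, 0.0882]
tcp_rot: [-0.707, 0.707, -0.0, 0.0]
ft_force: [-1.3, -0.8, 1.5]
grip_width: 0.566
t 12.45 tcp [ 0.4465 -0.0635  0.0882] dp [  0.18 -18.85 -11.18] world dxyz cm [18.85 -0.2  11.18] dr [-0.0001 -0.0001 -0.001 ] F [-1.3 -0.8  1.5] w 4.93
```

```bash

python3 -m crank '{"gripper":[4,4,4,4,4,4,4,4],"dp":[[0,0,-0.5],[0,0,-1],[0,0,-1.5],[0,0,-2],[0,0,-2],[0,-1,-1],[0,-2,0],[0,-2.5,0]],"dr":[[0,0,0],[0,0,0],[0,0,0],[0,0,0],[0,0,0],[0,0,0],[0,0,0],[0,0,0]]}'
python3 -m crank '{"gripper":[4,4,4,4,4,4,4,4],"dp":[[0,-2.5,0],[0,-2.5,0],[0.1,-2.5,0],[0.1,-2.5,0],[0,-2,0],[0,-1.3,0],[0,0,0],[0,0,0]],"dr":[[0,0,0],[0,0,0],[0,0,0],[0,0,0],[0,0,0],[0,0,0],[0,0,0],[0,0,0]]}'
python3 - <<'E'
from h import *
off(.635,-.0655,.0972)
E
```

```text
time: 13.12
tcp_pos: [0.5017, -0.0637, 0.1699]
tcp_rot: [-0.707, 0.708, -0.001, 0.0]
ft_force: [0.3, -0.3, -3.0]
grip_width: 0.567
time: 13.78
tcp_pos: [0.6343, -0.0654, 0.1681]
tcp_rot: [-0.707, 0.707, 0.001, -0.0]
ft_force: [-0.4, 0.1, -2.1]
grip_width: 0.564
t 13.78 tcp [ 0.6343 -0.0654  0.1681] dp [ 0.02 -0.07  7.09] world dxyz cm [ 0.07 -0.01 -7.09] dr [ 0.0009  0.0006 -0.0007] F [-0.4  0.1 -2.1] w 4.91
```

```bash

python3 -m crank '{"gripper":[4,4,4,4,4,4,4,4],"dp":[[0,0,1],[0,0,1.5],[0,0,1.5],[0,0,1.5],[0,0,1],[0,0,0.4],[0,0,0],[0,0,0]],"dr":[[0,0,0],[0,0,0],[0,0,0],[0,0,0],[0,0,0],[0,0,0],[0,0,0],[0,0,0]]}'
python3 - <<'E'
from h import *
off(.635,-.0655,.0972)
E
```

```text
time: 14.45
tcp_pos: [0.6344, -0.0657, 0.0994]
tcp_rot: [-0.707, 0.707, -0.0, 0.0]
ft_force: [0.3, -0.6, -1.9]
grip_width: 0.563
t 14.45 tcp [ 0.6344 -0.0657  0.0994] dp [-0.02 -0.06  0.22] world dxyz cm [ 0.06  0.02 -0.22] dr [-0.0003  0.     -0.001 ] F [ 0.3 -0.6 -1.9] w 4.9
```

```bash

python3 -m crank '{"gripper":[4,4,4,4,4,4,4,4],"dp":[[0,-0.05,0.05],[0,0,0.05],[0,0,0.05],[0,0,0.04],[0,0,0.03],[0,0,0],[0,0,0],[0,0,0]],"dr":[[0,0,0],[0,0,0],[0,0,0],[0,0,0],[0,0,0],[0,0,0],[0,0,0],[0,0,0]]}'
python3 - <<'E'
from h import *
off(.635,-.0655,.0972)
E
```

```text
time: 15.12
tcp_pos: [0.6351, -0.0656, 0.0973]
tcp_rot: [-0.707, 0.707, -0.0, 0.0]
ft_force: [-2.5, 0.4, 4.1]
grip_width: 0.567
t 15.12 tcp [ 0.6351 -0.0656  0.0973] dp [-0.01  0.01  0.01] world dxyz cm [-0.01  0.01 -0.01] dr [-0.0003 -0.0001 -0.0009] F [-2.5  0.4  4.1] w 4.93
```

Contact on the tin floor. I'll release and go to the yellow core.

```bash

python3 -m crank '{"gripper":[5.1,5.3,5.6,6,6.5,7,7.5,7.5],"dp":[[0,0,0],[0,0,0],[0,0,0],[0,0,0],[0,0,0],[0,0,0],[0,0,0],[0,0,0]],"dr":[[0,0,0],[0,0,0],[0,0,0],[0,0,0],[0,0,0],[0,0,0],[0,0,0],[0,0,0]]}'
python3 -m crank '{"gripper":[7.5,7.5,7.5,7.5,7.5,8,8.5,8.7],"dp":[[0,0,-0.5],[0,0,-1],[0,0,-1.5],[0,0,-2],[0,0,-2],[-1,1,-1],[-2,2,0],[-2.5,2.5,0]],"dr":[[0,0,0],[0,0,0],[0,0,0],[0,0,0],[0,0,0],[0,0,0],[0,0,0],[0,0,0]]}'
python3 -m crank '{"gripper":[8.7,8.7,8.7,8.7,8.7,8.7,8.7,8.7],"dp":[[-2.5,2.5,0],[-2.5,2.5,0],[-2.5,2.5,0],[-2,2,0],[-1,0.8,0],[-0.7,0.4,0],[0,0,0],[0,0,0]],"dr":[[0,0,0],[0,0,0],[0,0,0],[0,0,0],[0,0,0],[0,0,0],[0,0,0],[0,0,0]]}'
python3 - <<'E'
from h import *
for n in("side","top"):
    p,d=r.snapshot(n); cv2.imwrite(f"pics/{n}5.png",p[:,:,::-1])
a=cv2.imread("pics/side5.png")[150:350,200:440];b=cv2.imread("pics/top5.png")[130:330,330:570]
cv2.imwrite("pics/c5.png",cv2.resize(np.hstack([a,b]),(792,330)))
off(.4725,.1018,.088)
E
```

```text
time: 15.78
tcp_pos: [0.635, -0.0656, 0.0968]
tcp_rot: [-0.707, 0.707, 0.0, 0.0]
ft_force: [-1.3, 0.4, -0.1]
grip_width: 0.835
time: 16.45
tcp_pos: [0.5809, -0.0116, 0.1788]
tcp_rot: [-0.706, 0.709, -0.001, 0.001]
ft_force: [-0.1, 1.1, -0.5]
grip_width: 0.965
time: 17.12
tcp_pos: [0.4741, 0.1009, 0.1774]
tcp_rot: [-0.707, 0.708, -0.0, 0.0]
ft_force: [-0.6, 1.0, 0.9]
grip_width: 1.002
t 17.22 tcp [0.4741 0.1003 0.177 ] dp [-0.14  0.16  8.9 ] world dxyz cm [-0.16  0.15 -8.9 ] dr [-0.0003  0.     -0.0028] F [ 0.2 -0.   0.2] w 8.68
```

View pics/c5.png

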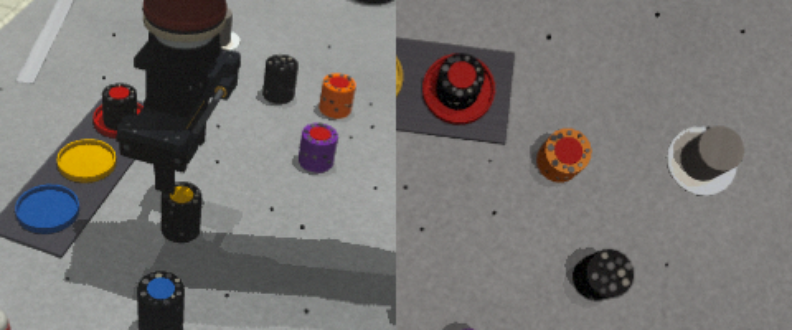

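The red core stands in the red tin with its mark up (top crop (460,75)). The concrete core's foot is within the disc (top crop (703,160)). The gripper is over the yellow core.

```bash

python3 -m crank '{"gripper":[8.7,8.7,8.7,8.7,8.7,8.7,8.7,8.7],"dp":[[-0.15,0.15,1],[0,0,2],[0,0,2],[0,0,2],[0,0,1.2],[0,0,0.6],[0,0,0],[0,0,0]],"dr":[[0,0,0],[0,0,0],[0,0,0],[0,0,0],[0,0,0],[0,0,0],[0,0,0],[0,0,0]]}'
python3 -m crank '{"gripper":[6,5.5,5,4.5,4,4,4,4],"dp":[[0,0,0],[0,0,0],[0,0,0],[0,0,0],[0,0,0],[0,0,0],[0,0,0],[0,0,0]],"dr":[[0,0,0],[0,0,0],[0,0,0],[0,0,0],[0,0,0],[0,0,0],[0,0,0],[0,0,0]]}' 30
python3 - <<'E'
from h import *
off(.6376,.0395,.18)
E
```

```text
time: 17.88
tcp_pos: [0.4718, 0.1028, 0.0887]
tcp_rot: [-0.707, 0.708, 0.0, -0.0]
ft_force: [-0.1, -0.5, 0.6]
grip_width: 0.998
time: 18.55
tcp_pos: [0.4717, 0.1027, 0.089]
tcp_rot: [-0.707, 0.708, -0.0, -0.0]
ft_force: [-0.3, -2.7, 2.9]
grip_width: 0.568
t 18.55 tcp [0.4717 0.1027 0.089 ] dp [  6.3  -16.6   -9.09] world dxyz cm [16.59 -6.32  9.1 ] dr [-0.0001 -0.0005 -0.0012] F [-0.3 -2.7  2.9] w 4.94
```

```bash

python3 -m crank '{"gripper":[4,4,4,4,4,4,4,4],"dp":[[0,0,-0.5],[0,0,-1],[0,0,-1.5],[0,0,-2],[0,0,-2],[0.3,-1,-1.5],[0.8,-2,-0.5],[1,-2.5,0]],"dr":[[0,0,0],[0,0,0],[0,0,0],[0,0,0],[0,0,0],[0,0,0],[0,0,0],[0,0,0]]}'
python3 -m crank '{"gripper":[4,4,4,4,4,4,4,4],"dp":[[1,-2.5,0],[1,-2.5,0],[1,-2.5,0],[0.8,-2,0],[0.4,-1.5,0],[0,0,0],[0,0,0],[0,0,0]],"dr":[[0,0,0],[0,0,0],[0,0,0],[0,0,0],[0,0,0],[0,0,0],[0,0,0],[0,0,0]]}'
python3 - <<'E'
from h import *
off(.637,.0395,.098)
E
```

```text
time: 19.22
tcp_pos: [0.5272, 0.083, 0.1817]
tcp_rot: [0.708, -0.707, 0.001, -0.001]
ft_force: [0.7, 1.3, -3.8]
grip_width: 0.571
time: 19.88
tcp_pos: [0.6358, 0.0405, 0.179]
tcp_rot: [-0.707, 0.707, 0.001, -0.0]
ft_force: [-1.2, -0.3, -2.4]
grip_width: 0.569
t 19.88 tcp [0.6358 0.0405 0.179 ] dp [ 0.11 -0.12  8.1 ] world dxyz cm [ 0.12 -0.1  -8.1 ] dr [ 0.0009  0.0006 -0.0003] F [-1.2 -0.3 -2.4] w 4.95
```

```bash

python3 -m crank '{"gripper":[4,4,4,4,4,4,4,4],"dp":[[0.1,-0.1,1],[0,0,2],[0,0,2],[0,0,1.5],[0,0,1],[0,0,0.4],[0,0,0],[0,0,0]],"dr":[[0,0,0],[0,0,0],[0,0,0],[0,0,0],[0,0,0],[0,0,0],[0,0,0],[0,0,0]]}'
python3 - <<'E'
from h import *
off(.637,.0395,.098)
E
```

```text
time: 20.55
tcp_pos: [0.6378, 0.0391, 0.1004]
tcp_rot: [-0.707, 0.707, -0.0, 0.0]
ft_force: [1.0, 0.2, -4.1]
grip_width: 0.568
t 20.55 tcp [0.6378 0.0391 0.1004] dp [-0.04  0.08  0.24] world dxyz cm [-0.08  0.04 -0.24] dr [-0.0009  0.0002 -0.0006] F [ 1.   0.2 -4.1] w 4.94
```

```bash

python3 -m crank '{"gripper":[4,4,4,4,4,4,4,4],"dp":[[0,0.05,0.05],[0,0,0.05],[0,0,0.05],[0,0,0.04],[0,0,0.03],[0,0,0],[0,0,0],[0,0,0]],"dr":[[0,0,0],[0,0,0],[0,0,0],[0,0,0],[0,0,0],[0,0,0],[0,0,0],[0,0,0]]}'
python3 - <<'E'
from h import *
off(.637,.0395,.098)
E
```

```text
time: 21.22
tcp_pos: [0.6372, 0.0389, 0.0981]
tcp_rot: [-0.707, 0.707, -0.0, 0.0]
ft_force: [-2.4, 0.1, 3.9]
grip_width: 0.57
t 21.22 tcp [0.6372 0.0389 0.0981] dp [-0.06  0.02  0.01] world dxyz cm [-0.02  0.06 -0.01] dr [-0.0005 -0.     -0.0009] F [-2.4  0.1  3.9] w 4.96
```

Contact. I'll release and go to the blue core.

```bash

python3 -m crank '{"gripper":[5.1,5.3,5.6,6,6.5,7,7.5,7.5],"dp":[[0,0,0],[0,0,0],[0,0,0],[0,0,0],[0,0,0],[0,0,0],[0,0,0],[0,0,0]],"dr":[[0,0,0],[0,0,0],[0,0,0],[0,0,0],[0,0,0],[0,0,0],[0,0,0],[0,0,0]]}'
python3 -m crank '{"gripper":[7.5,7.5,7.5,7.5,7.5,8,8.5,8.7],"dp":[[0,0,-0.5],[0,0,-1],[0,0,-1.5],[0,0,-2],[0,0,-2],[-1,1,-2],[-2,2,0],[-2.5,2.3,0]],"dr":[[0,0,0],[0,0,0],[0,0,0],[0,0,0],[0,0,0],[0,0,0],[0,0,0],[0,0,0]]}'
python3 -m crank '{"gripper":[8.7,8.7,8.7,8.7,8.7,8.7,8.7,8.7],"dp":[[-2.7,2.5,0],[-2.7,2.5,0],[-2.7,2.5,0],[-2.7,2.5,0],[-2.5,2.2,0],[-2,1.8,0],[-1,0.9,0],[0,0,0]],"dr":[[0,0,0],[0,0,0],[0,0,0],[0,0,0],[0,0,0],[0,0,0],[0,0,0],[0,0,0]]}'
python3 - <<'E'
from h import *
for n in("side","top"):
    p,d=r.snapshot(n); cv2.imwrite(f"pics/{n}6.png",p[:,:,::-1])
a=cv2.imread("pics/side6.png")[190:390,180:420];b=cv2.imread("pics/top6.png")[130:330,220:460]
cv2.imwrite("pics/c6.png",cv2.resize(np.hstack([a,b]),(792,330)))
off(.4348,.2568,.088)
E
```

```text
time: 21.88
tcp_pos: [0.6371, 0.0389, 0.0976]
tcp_rot: [-0.707, 0.707, 0.0, 0.0]
ft_force: [0.1, 0.1, 0.1]
grip_width: 0.835
time: 22.55
tcp_pos: [0.5852, 0.0929, 0.1902]
tcp_rot: [-0.706, 0.709, -0.001, 0.001]
ft_force: [0.3, 0.9, -0.1]
grip_width: 0.97
time: 23.22
tcp_pos: [0.433, 0.2603, 0.189]
tcp_rot: [0.709, -0.706, 0.0, -0.001]
ft_force: [0.1, 0.7, -0.3]
grip_width: 1.003
t 23.32 tcp [0.4355 0.2572 0.1886] dp [ 0.04  0.08 10.06] world dxyz cm [ -0.07  -0.04 -10.06] dr [-0.0014  0.0001  0.0001] F [ 0.9 -0.6 -0.2] w 8.68
```

View pics/c6.png

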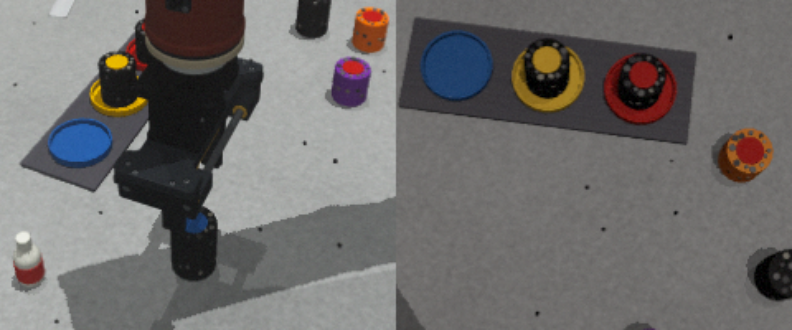

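The yellow core stands in the yellow tin with its mark up (top crop (547,60)). The gripper is over the blue core, so I'll descend and grip.

```bash

python3 -m crank '{"gripper":[8.7,8.7,8.7,8.7,8.7,8.7,8.7,8.7],"dp":[[0,0,1],[0,0,2],[0,0,2],[0,0,2],[0,0,1.5],[0,0,1],[0,0,0.5],[0,0,0]],"dr":[[0,0,0],[0,0,0],[0,0,0],[0,0,0],[0,0,0],[0,0,0],[0,0,0],[0,0,0]]}'
python3 -m crank '{"gripper":[6,5.5,5,4.5,4,4,4,4],"dp":[[0,0,0],[0,0,0],[0,0,0],[0,0,0],[0,0,0],[0,0,0],[0,0,0],[0,0,0]],"dr":[[0,0,0],[0,0,0],[0,0,0],[0,0,0],[0,0,0],[0,0,0],[0,0,0],[0,0,0]]}' 30
python3 - <<'E'
from h import *
off(.6397,.1438,.18)
E
```

```text
time: 23.98
tcp_pos: [0.4352, 0.2563, 0.0866]
tcp_rot: [-0.706, 0.708, 0.0, -0.001]
ft_force: [0.7, -1.2, 0.3]
grip_width: 0.999
time: 24.65
tcp_pos: [0.4354, 0.2569, 0.0879]
tcp_rot: [-0.707, 0.707, -0.0, -0.0]
ft_force: [-1.0, -1.6, 4.2]
grip_width: 0.569
t 24.65 tcp [0.4354 0.2569 0.0879] dp [ 11.29 -20.45  -9.2 ] world dxyz cm [ 20.43 -11.31   9.21] dr [-0.0002 -0.0003 -0.0011] F [-1.  -1.6  4.2] w 4.95
```

```bash

python3 -m crank '{"gripper":[4,4,4,4,4,4,4,4],"dp":[[0,0,-0.5],[0,0,-1],[0,0,-1.5],[0,0,-2],[0,0,-2],[0.6,-1,-1.5],[1.2,-2,-0.5],[1.3,-2.5,0]],"dr":[[0,0,0],[0,0,0],[0,0,0],[0,0,0],[0,0,0],[0,0,0],[0,0,0],[0,0,0]]}'
python3 -m crank '{"gripper":[4,4,4,4,4,4,4,4],"dp":[[1.5,-2.7,0],[1.5,-2.7,0],[1.5,-2.7,0],[1.3,-2.5,0],[1.2,-2.2,0],[0.8,-1.4,0],[0.4,-0.7,0],[0,0,0]],"dr":[[0,0,0],[0,0,0],[0,0,0],[0,0,0],[0,0,0],[0,0,0],[0,0,0],[0,0,0]]}'
python3 - <<'E'
from h import *
off(.64,.1438,.0969)
E
```

```text
time: 25.32
tcp_pos: [0.4905, 0.2272, 0.1805]
tcp_rot: [0.708, -0.706, 0.001, -0.002]
ft_force: [0.2, 0.5, -2.8]
grip_width: 0.564
time: 25.98
tcp_pos: [0.6401, 0.1424, 0.1776]
tcp_rot: [-0.706, 0.708, 0.0, -0.0]
ft_force: [-0.8, 0.7, -3.4]
grip_width: 0.567
t 25.98 tcp [0.6401 0.1424 0.1776] dp [-0.14  0.01  8.07] world dxyz cm [-0.01  0.14 -8.07] dr [ 0.0002 -0.0001 -0.0031] F [-0.8  0.7 -3.4] w 4.93
```

```bash

python3 -m crank '{"gripper":[4,4,4,4,4,4,4,4],"dp":[[0,0,1],[0,0,2],[0,0,2],[0,0,1.5],[0,0,1],[0,0,0.4],[0,0,0],[0,0,0]],"dr":[[0,0,0],[0,0,0],[0,0,0],[0,0,0],[0,0,0],[0,0,0],[0,0,0],[0,0,0]]}'
python3 - <<'E'
from h import *
off(.64,.1438,.0969)
E
```

```text
time: 26.65
tcp_pos: [0.6391, 0.1447, 0.0993]
tcp_rot: [-0.707, 0.707, -0.0, 0.0]
ft_force: [0.3, -0.0, -3.3]
grip_width: 0.571
t 26.65 tcp [0.6391 0.1447 0.0993] dp [ 0.09 -0.09  0.24] world dxyz cm [ 0.09 -0.09 -0.24] dr [-0.0008  0.0005 -0.    ] F [ 0.3 -0.  -3.3] w 4.97
```

```bash

python3 -m crank '{"gripper":[4,4,4,4,4,4,4,4],"dp":[[0.05,-0.05,0.05],[0,0,0.05],[0,0,0.05],[0,0,0.04],[0,0,0.03],[0,0,0],[0,0,0],[0,0,0]],"dr":[[0,0,0],[0,0,0],[0,0,0],[0,0,0],[0,0,0],[0,0,0],[0,0,0],[0,0,0]]}'
python3 - <<'E'
from h import *
off(.64,.1438,.0969)
E
```

```text
time: 27.32
tcp_pos: [0.6398, 0.1434, 0.097]
tcp_rot: [-0.707, 0.707, -0.0, 0.0]
ft_force: [-2.1, -1.2, 4.4]
grip_width: 0.567
t 27.32 tcp [0.6398 0.1434 0.097 ] dp [-0.04 -0.02  0.01] world dxyz cm [ 0.02  0.04 -0.01] dr [-0.0005  0.     -0.001 ] F [-2.1 -1.2  4.4] w 4.93
```

```bash

python3 -m crank '{"gripper":[5.1,5.3,5.6,6,6.5,7,7.5,7.5],"dp":[[0,0,0],[0,0,0],[0,0,0],[0,0,0],[0,0,0],[0,0,0],[0,0,0],[0,0,0]],"dr":[[0,0,0],[0,0,0],[0,0,0],[0,0,0],[0,0,0],[0,0,0],[0,0,0],[0,0,0]]}'
python3 -m crank '{"gripper":[7.5,7.5,7.5,7.5,7.5,8,8.5,8.7],"dp":[[0,0,-0.5],[0,0,-1],[0,0,-1.5],[0,0,-2],[0,0,-2],[0,0,-2],[-1,1,-1],[-2,2,0]],"dr":[[0,0,0],[0,0,0],[0,0,0],[0,0,0],[0,0,0],[0,0,0],[0,0,0],[0,0,0]]}'
python3 -m crank '{"gripper":[8.7,8.7,8.7,8.7,8.7,8.7,8.7,8.7],"dp":[[-2.5,2.5,0],[-2.5,2.5,0],[-2.5,2.5,0],[-2.5,2.5,0],[-2.5,2,0],[-1.5,1,0],[-0.5,0.5,0],[0,0,0]],"dr":[[0,0,0],[0,0,0],[0,0,0],[0,0,0],[0,0,0],[0,0,0],[0,0,0],[0,0,0]]}'
python3 - <<'E'
from h import *
for n in("side","top"):
    p,d=r.snapshot(n); cv2.imwrite(f"pics/{n}7.png",p[:,:,::-1])
a=cv2.imread("pics/side7.png")[150:400,170:420];b=cv2.imread("pics/top7.png")[100:350,100:560]
cv2.imwrite("pics/c7.png",cv2.resize(np.hstack([a,b]),(798,281)))
img=cv2.imread("pics/top7.png")[:,:,::-1].copy(); cal=r.calibration('top')
for k,z in(('red',.059),('yellow',.069),('blue',.079)):
    for c in blobs(img,k):
        if len(c)<60: print(k,circ(cal,c,z)[0])
hsv=cv2.cvtColor(img,cv2.COLOR_RGB2HSV)
c=best((hsv[:,:,1]<30)&(hsv[:,:,2]>125),(516,227)); print('disc',circ(cal,c,.001))
cv2.imwrite("pics/c8.png",cv2.resize(img[190:270,470:570,::-1],None,fx=6,fy=6,interpolation=cv2.INTER_CUBIC))
print(r.get_state()['time'],r.get_state()['tcp_pos'])
E
```

```text
time: 27.98
tcp_pos: [0.6396, 0.1434, 0.0964]
tcp_rot: [-0.707, 0.707, 0.0, 0.0]
ft_force: [0.4, 0.0, 0.1]
grip_width: 0.838
time: 28.65
tcp_pos: [0.612, 0.1715, 0.1998]
tcp_rot: [-0.705, 0.709, -0.002, 0.002]
ft_force: [1.3, 0.3, -0.1]
grip_width: 0.97
time: 29.32
tcp_pos: [0.4728, 0.3205, 0.1969]
tcp_rot: [0.708, -0.706, -0.0, -0.0]
ft_force: [0.0, 0.3, -0.1]
grip_width: 1.001
red [ 0.34762698 -0.2295849 ]
red [ 0.34503689 -0.09664901]
red [ 0.56376559 -0.18367739]
red [ 0.63529932 -0.06465973]
yellow [0.63788968 0.03969724]
blue [0.6390394  0.14418551]
disc (array([ 0.58447248, -0.34788871]), array([36.69527546, 37.25083545]), 0.0405333936214447)
29.4167 [0.47526956 0.31763921 0.19653447]
```

View pics/c7.png

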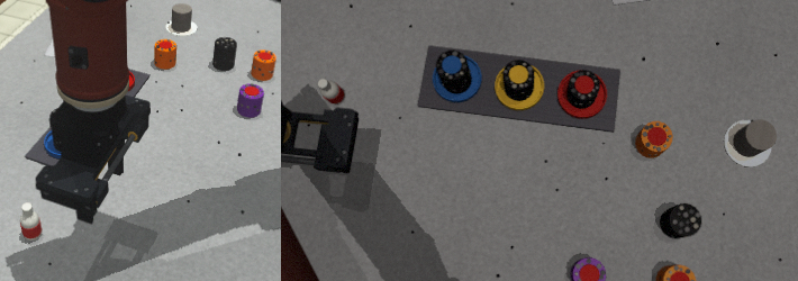

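View pics/c8.png

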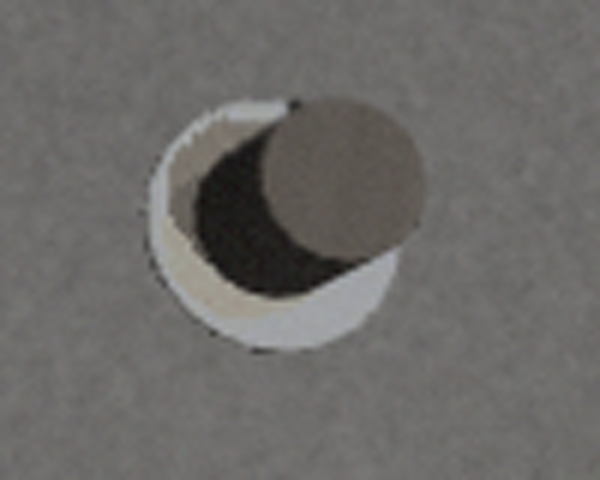

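All three marks fit within about 2 mm of their tin centres. The concrete core's foot is well inside the disc, with white all round it. The plain core and the bottle are untouched, so I'm handing in.

```bash
python3 - <<'E'
from h import *
print(onplane(r.calibration('top'),[(527.5,219.7)],.056))
print(r.close_job())
E
```

```text
[[ 0.58408484 -0.34851454  0.056     ]]
the job is handed in; nothing more can be done
None
```

The job is done and handed in at about 29 s of the 104 s allowed. I moved the concrete core from the red tin to the white disc first. After that I stood the red, yellow and blue cores in their own tins, marks up. Each core was lowered until it touched down at about 4–5 N before I opened the gripper.

- **Concrete core:** the last top view puts it at (0.584, −0.349). The disc centre is at (0.584, −0.348), so its foot is well inside the paper.
- **Marked cores:** red is at (0.635, −0.065), yellow at (0.638, 0.040) and blue at (0.639, 0.144), all within about 2 mm of their tin centres.
- **Left alone:** the plain core, the bottle and the orange and purple cores look unmoved. I compared them by eye in the pictures and did not measure the plain core or the bottle.
- **Disagreements:** my first colour mask for the concrete core failed (it caught the wrong patch), so I redid it. The two cameras then differed by about 4 mm in y for that core, and I used the top view. The blue core was partly hidden in the last side view, so its final check is from the top view only.

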